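Feel which specimen canister is full and stand it in the dissecting pan

TASK

One of the two identical steel specimen canisters still holds its specimen and is clearly heavier; the other is empty. Feel which one is the heavier and set it down gently, standing upright, inside the dissecting pan. Leave the empty one standing upright on the bench, and do not knock either canister over or disturb the eye model.

Things in the scene. Friction and masses are not known exactly. Their poses are not given: they have to be found in the camera images.
- can_a: Round steel canister standing on the bench: body 68 mm diameter, fixed 70 mm aluminium lid whose top is 98 mm above the foot, and on its centre a round grey grip 32 mm diameter, 40 mm tall (top 138 mm above the foot), to lift it by from above. Origin: centre of underside; z up. Empty it weighs 0.22 kg, full 0.54 to 0.66 kg; which of the two is full varies and cannot be seen.
- can_b: The other canister, identical in shape, size and looks to can_a. It is full when can_a is empty, and empty when can_a is full.
- pan: Open rectangular steel dissecting pan with a blue mat on its floor, fixed to the bench: 300 mm along its x, 200 mm along its y, walls 4 mm thick, rolled rim 49 mm above the bench. Origin: centre of the underside, on the bench; z up. The mat's flat, clear top, where the canister is to stand, is 10 mm above the origin.
- eye_model: Bystander to leave alone: white anatomical eye model, a ball 88 mm across on a round wooden foot 100 mm in diameter, 122 mm tall in all, loose on the bench beyond the canisters. Origin: centre of the foot's underside.
Things that resemble listed ones, but are neither listed nor needed, are in the scene too. What is shaped like the can_a but blue or turquoise is not meant. Leave any blue or green look-alike of the can_b alone.

How it is judged:
At the end, for the whole second after the job is handed in: The full (heavier) canister stands at rest on the mat inside the pan, anywhere on it, bearing on the pan with its full weight (over 3.6 N); the empty one stands at rest on the bench outside the pan; both are upright within 10 degrees (((contact force between can_a and pan above 3.6 N and z of can_a in the frame of pan below 0.02 m and x of can_a in the frame of pan between -0.12 and 0.12 m and y of can_a in the frame of pan between -0.07 and 0.07 m and height (world z) of can_b between -0.01 and 0.005 m) or (contact force between can_b and pan above 3.6 N and z of can_b in the frame of pan below 0.02 m and x of can_b in the frame of pan between -0.12 and 0.12 m and y of can_b in the frame of pan between -0.07 and 0.07 m and height (world z) of can_a between -0.01 and 0.005 m)) and angle between each of can_a, can_b's own z axis and vertical below 0.17 rad and linear speed of each of can_a, can_b below 0.03 m/s); the robot touches nothing.
It fails at once if a canister is tipped over (beyond 40 degrees) (angle between any of can_a, can_b's own z axis and vertical above 0.7 rad).
It fails at once if a canister is dropped (falls faster than 0.6 m/s with no finger on it, a fall of about 20 mm) or slammed into the pan (over 60 N) ((linear speed of can_a above 0.6 m/s and contact force between the fingers and can_a below 0.1 N) or contact force between any of can_a, can_b and pan above 60 N or (linear speed of can_b above 0.6 m/s and contact force between the fingers and can_b below 0.1 N)).
It fails at once if the eye model is moved more than 30 mm or tipped (distance of eye_model from where it was at the start of the episode above 0.03 m or angle between eye_model's own z axis and vertical above 0.3 rad).
It also fails if it takes over 48 s, if anything falls off the work surface, if the arm or the gripper's body presses on something with over 40 N, if the wrist force passes 120 N, or if a joint passes its speed limit or range.

ROBOT

A 6-joint arm with a two-finger parallel gripper is mounted at the origin on the work surface. World frame = base frame: x ahead of the robot, y to its left, z up, the work surface at z = 0. Lengths are in m, angles in rad, forces in N, time in s.
With the tool pointing down it reaches from about 0.375 to 0.9 m from the base axis. Payload 3.1 kg.
Tool frame: the origin (TCP) lies at the very end of the fingers, on their centre line; the grasp point (between the pads) lies 19 mm behind it (manip.hold_point_z is the distance from the TCP to the grasp point, in m); y points along the fingers, z is the direction in which the jaws open and shut, and the axes are right-handed (so a half turn about y gives the same grasp; the last joint's range is limited). The gripper opens to 85 mm and grips with 20 to 120 N. Pads are 22 mm wide; open, the fingers measure 114 mm over their backs; the gripper's body (76 mm by 85 mm) begins 54 mm behind the grasp point. The pads swing forward as they close: fully open they stand 13 mm farther back than shut.
Start: joints at [1.067, 0.527, 1.433, -0, 1.181, -0.178], TCP at [0.2, 0.592, 0.231] pointing down, gripper open.
Joint ranges: [-3.08, 3.08], [-0.75, 2.2], [0.22, 2.44], [-1.43, 4.57], [0, 2.65], [-2.85, 2.85]. Speed limits (rad/s): [2.79, 2.79, 3.14, 3.14, 3.14, 3.14].

INTERFACE

Orientations are given as a unit quaternion [x, y, z, w].
In Python, from station import manip, eyes, workorder gives the robot as it stands. The module is installed in compiled form; this text tells all that it offers.
- The arm moves only by the shell command python3 -m jog 'ROWS' [OPENING] [FORCE]. ROWS is JSON, a list of rows, each a list of 2 entries, a list of its own where there are three numbers: the shift along the tool's x, y, z in cm, then the turn about the tool's y in rad. A call has 1 to 20 rows; each row is the pose to reach, as a shift and turn from the pose commanded when the call began, along the tool's axes at that moment; what a row does not reach only later rows make up. A row lasts 1/12 s, in which the tool goes at most 41.7 mm and 7.16 degrees, less where a joint would pass 70% of its speed; a pose out of reach is approached as far as the arm can. A call with a gripper value outside its range is refused whole. OPENING is the finger opening in cm, from 0 to 8.54, set as the call begins (- or left out, the last holds). The fingers move at their own pace and stop on an object; FORCE is the grip in N (left out, the last holds). Time passes only in rows, so rows that repeat a pose let the fingers close. It gives the time, the measured TCP pose, the force and the opening at its end, in the units of the state.
- manip.sense(): the state, without advancing time (a new reading comes with each control period).
- eyes.snapshot(name): name is "scene" or "top" or "wrist"; returns a dict with "frame" (480x640x3 uint8, red, green, blue), "vfov" (degrees; the focal length in pixels is half the picture's height over the tangent of half this angle, whatever the lens; pixels are square), "cx", "cy" (the principal point, pixels), "k1" (the pictures are not rectified: a ray, as slopes to the right and down, at radius r is drawn at 1 + k1 r^2 times it, then the intrinsics apply), "rvec" (rotation vector, rad) and "tvec" (3), from world to camera coordinates, as OpenCV has them. Camera axes: x right, y down, z forward; pixel columns grow to the right and rows downward; lengths in m; the calibration is good to about 2 mm. A picture is of the moment at which its call begins. There is no depth.
- workorder.sign_off(): hands the job in, once; it reports no verdict.
The state is a dict: "t": time; "q": joint angles; "qd": joint speeds; "tau": joint torques, N m; "tcp_pos": TCP position; "tool_rot": TCP orientation; "force": force on the tool from outside, world axes, zero at the start; "ft_torque": the same for the moment, N m; "finger_gap": opening from 0.0 (shut) to 1.0 (fully open).
Only numpy, scipy, OpenCV 4.12 (cv2) and the standard library are available. Lean on these libraries where they do the work, as an engineer would, in place of code of your own. Each camera call takes 0.05 s, during which the arm holds its last target. There are 200 camera calls.

## Working session

There is one attempt and no reset: what is moved stays moved. The work goes in short steps, Python scripts to look and compute and a shell command to move; the robot and the scene stay as the last step left them, time stands still between calls to the robot, and variables do not carry over. Pictures are saved under pics/ and viewed, about 8 in all and at most 12, crops included, and the job is handed in when it is done.

```bash
mkdir -p pics
cat > h.py <<'E'
import numpy as np, cv2, json
from station import manip, eyes, workorder
from scipy.spatial.transform import Rotation as R
def snap(n,f):
    s=eyes.snapshot(n); cv2.imwrite(f'pics/{f}.png',s['frame'][:,:,::-1])
    c={k:np.array(s[k]).tolist() for k in s if k!='frame'}; json.dump(c,open(f'pics/{f}.json','w')); return s
def K(c):
    f=240/np.tan(np.radians(c['vfov'])/2); return np.array([[f,0,c['cx']],[0,f,c['cy']],[0,0,1.]]),np.array([c['k1'],0,0,0.])
def load(f): return json.load(open(f'pics/{f}.json'))
def px2w(f,u,v,z):
    c=load(f);k,d=K(c)
    # drawn = ray*(1+k1 r^2)  -> OpenCV radial model
    p=cv2.undistortPoints(np.array([[[u,v]]],float),k,d)[0,0]
    Rm=cv2.Rodrigues(np.array(c['rvec'],float))[0];t=np.array(c['tvec']).ravel()
    o=-Rm.T@t; r=Rm.T@np.array([p[0],p[1],1]); return o+r*(z-o[2])/r[2]
def w2px(f,P):
    c=load(f);k,d=K(c); return cv2.projectPoints(np.array(P,float).reshape(-1,3),np.array(c['rvec'],float),np.array(c['tvec'],float),k,d)[0].reshape(-1,2)
E
python3 - <<'E'
from h import *
a=snap('top','top0')['frame'];b=snap('scene','sc0')['frame']
s=manip.sense();print(s, manip.hold_point_z); print(R.from_quat(s['tool_rot']).as_matrix().round(3))
E
```

```text
{'t': 0.1, 'q': array([ 1.06649018e+00,  5.28391083e-01,  1.43376681e+00, -3.92768673e-05,
        1.18138511e+00, -1.78490015e-01]), 'qd': array([-0.00136142, -0.00212333, -0.00267497, -0.00102957, -0.00082784,
        0.00017385]), 'tau': array([-9.86507916e-05, -4.43301809e+01, -1.78585446e+01, -2.57590864e-04,
        3.87767228e-03,  6.15378553e-06]), 'tcp_pos': array([0.19971511, 0.59155989, 0.23042282]), 'tool_rot': array([ 0.69839913, -0.11489805,  0.11446052, -0.69709101]), 'force': array([0.78634779, 0.39331162, 0.38408213]), 'ft_torque': array([-0.00887711,  0.01581148, -0.03563682]), 'finger_gap': 1.001809100561956} 0.0187
[[ 0.947 -0.001  0.32 ]
 [-0.32  -0.002  0.947]
 [-0.    -1.    -0.002]]
```

View pics/top0.png

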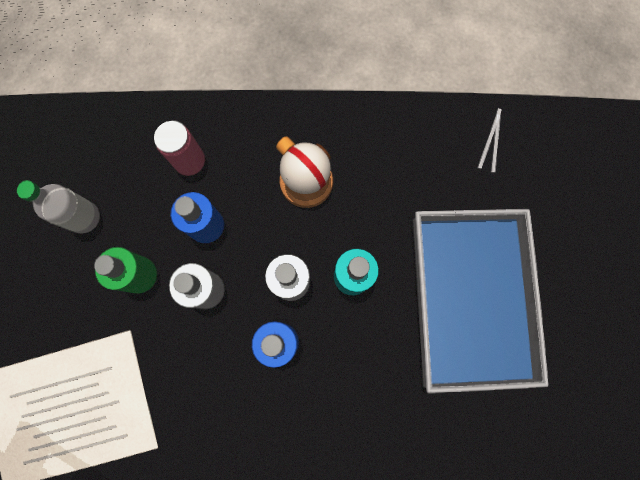

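View pics/sc0.png

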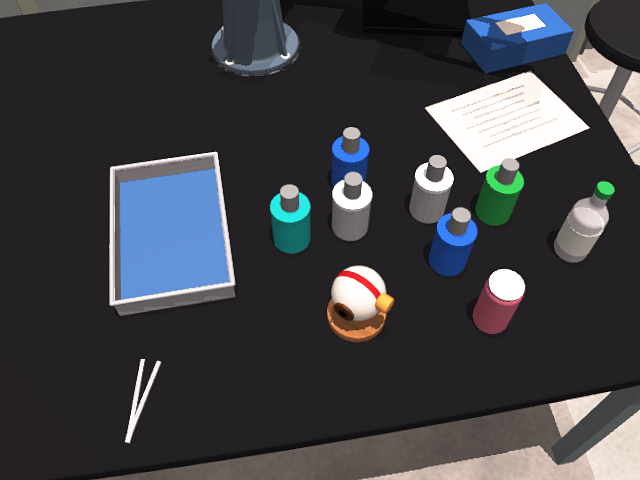

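The top view shows white-lid canisters with grips at (285,273) and (184,284), and the pan spanning (417,212) to (547,387). In the scene view the same grips are at (353,180) and (437,162). The coloured canisters are decoys.

Run:
```python
from h import *
im=cv2.imread('pics/top0.png'); big=cv2.resize(im[200:400,60:400],None,fx=2.35,fy=2.35,interpolation=cv2.INTER_CUBIC); 
cv2.imwrite('pics/crop0.png',big)
for n,u,v,z in [('A grip',286,272,.138),('B grip',184,283,.138),('A lid',288,277,.098),('B lid',191,286,.098),('teal',359,267,.138),('blue1',271,346,.138),('green',104,265,.138),('blue2',184,207,.138),('eye foot',306,180,.02),('p1',417,212,.049),('p2',529,210,.049),('p3',547,386,.049),('p4',428,391,.049)]:
    print(n,px2w('top0',u,v,z).round(4))
for n,u,v,z in [('A',353,180,.138),('B',437.5,161,.138)]: print(n,px2w('sc0',u,v,z).round(4))
print(w2px('top0',[[.2,.592,.23],[0,0,0]]),w2px('sc0',[[.2,.592,.23]]))
```

```text
A grip [0.5659 0.1186 0.138 ]
B grip [0.548  0.2723 0.138 ]
A lid [0.5627 0.1182 0.098 ]
B lid [0.547 0.273 0.098]
teal [0.574  0.0086 0.138 ]
blue1 [0.4568 0.1386 0.138 ]
green [0.5741 0.3994 0.138 ]
blue2 [0.6664 0.2801 0.138 ]
eye foot [0.7512 0.0937 0.02  ]
p1 [ 0.6838 -0.1037  0.049 ]
p2 [ 0.6895 -0.3088  0.049 ]
p3 [ 0.3837 -0.3164  0.049 ]
p4 [ 0.3799 -0.1118  0.049 ]
A [0.569  0.1201 0.138 ]
B [0.5494 0.2747 0.138 ]
[[-75.63905711 530.94111515]
 [358.18310224 614.11132955]] [[544.35497598 -10.65979143]]
```

View pics/crop0.png

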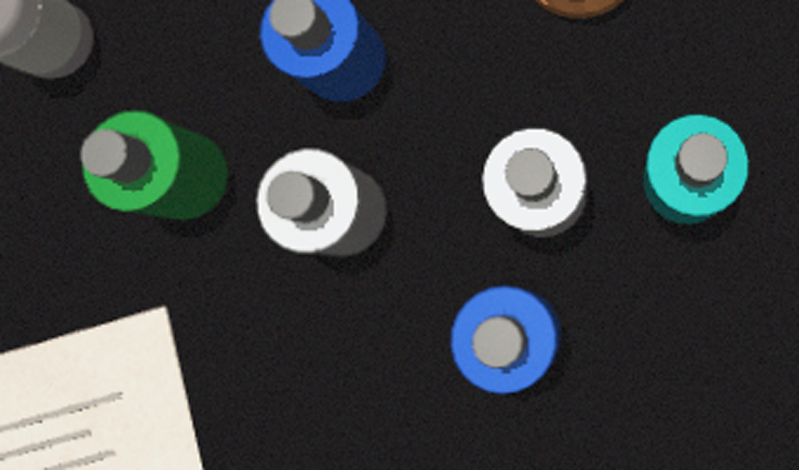

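```bash
python3 -m jog '[[[1.5,0,-0.7],0],[[4.5,0,-2],0],[[8,0,-3.5],0],[[11.5,0,-5.1],0],[[15,0,-6.6],0],[[18.5,0,-8.1],0],[[22,0,-9.7],0],[[25.5,0,-11.2],0],[[29,0,-12.8],0],[[32.5,0,-14.3],0],[[36,0,-15.8],0],[[39,0,-17.2],0],[[41.5,0,-18.3],0],[[43.1,0,-19],0],[[43.1,0,-19],0],[[43.1,0,-19],0],[[43.1,0,-19],0],[[43.1,0,-19],0]]' 7
python3 - <<'E'
from h import *
s=manip.sense();print(s['tcp_pos'],R.from_quat(s['tool_rot']).as_matrix().round(3),s['force'],s['q'])
snap('wrist','w1')
d=R.from_quat(s['tool_rot']).as_matrix().T@(np.array([.548,.2735,.103])-s['tcp_pos'])*100;print('to go cm',d.round(2))
print(w2px('w1',[[.548,.2735,.138],[.548,.2735,.098]]))
E
```

```text
t: 1.6
tcp_pos: [0.5462, 0.275, 0.231]
tool_rot: [0.698, -0.115, 0.114, -0.698]
force: [-0.2, -0.9, -0.1]
finger_gap: 0.821
[0.54621745 0.2750076  0.23104896] [[ 0.948 -0.001  0.319]
 [-0.319  0.     0.948]
 [-0.001 -1.    -0.   ]] [-0.19759756 -0.94925198 -0.05384368] [ 2.83717592e-01  5.09981336e-01  1.46716058e+00  4.12262107e-04
  1.16573846e+00 -9.62775946e-01]
to go cm [ 0.23 12.8  -0.08]
[[323.84039986 243.51158477]
 [323.84464691 226.97131634]]
```

View pics/w1.png

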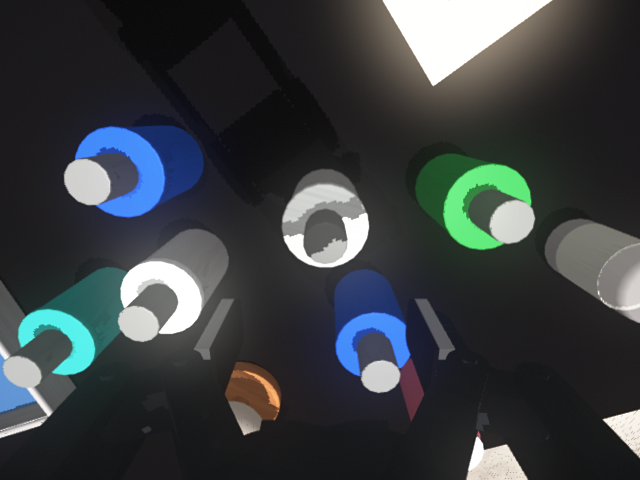

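The wrist view shows can B's grip top at about (325,243). The prediction was (324,243.5), so the estimate holds. Next I descend and grip.

```bash
python3 -m jog '[[[0.2,1.5,-0.1],0],[[0.2,4,-0.1],0],[[0.2,6.5,-0.1],0],[[0.2,9,-0.1],0],[[0.2,11,-0.1],0],[[0.2,12.2,-0.1],0],[[0.2,12.8,-0.1],0],[[0.2,12.8,-0.1],0],[[0.2,12.8,-0.1],0],[[0.2,12.8,-0.1],0]]' 7 && python3 -m jog '[[[0,0,0],0],[[0,0,0],0],[[0,0,0],0],[[0,0,0],0],[[0,0,0],0],[[0,0,0],0],[[0,0,0],0],[[0,0,0],0]]' 2 50
```

```text
t: 2.48
tcp_pos: [0.55, 0.2731, 0.1047]
tool_rot: [-0.697, 0.114, -0.115, 0.698]
force: [-0.1, -0.1, 0.4]
finger_gap: 0.822
t: 3.15
tcp_pos: [0.55, 0.2732, 0.1043]
tool_rot: [-0.697, 0.114, -0.115, 0.698]
force: [0.0, 2.3, 5.7]
finger_gap: 0.357
```

```bash
python3 -m jog '[[[0,-0.3,0],0],[[0,-0.8,0],0],[[0,-1.4,0],0],[[0,-2,0],0],[[0,-2.4,0],0],[[0,-2.5,0],0],[[0,-2.5,0],0],[[0,-2.5,0],0],[[0,-2.5,0],0],[[0,-2.5,0],0],[[0,-2.5,0],0],[[0,-2.5,0],0]]'
for i in 1 2 3; do python3 -m jog '[[[0,0,0],0],[[0,0,0],0]]' | grep -E 'force|gap|pos'; done; python3 -c "
from h import *
snap('scene','sc1');print(manip.sense()['tau'])"
```

```text
t: 4.15
tcp_pos: [0.549, 0.2725, 0.1281]
tool_rot: [0.698, -0.115, 0.115, -0.698]
force: [-0.0, -1.1, -5.8]
finger_gap: 0.359
tcp_pos: [0.5491, 0.2726, 0.1282]
force: [-0.2, 0.1, -6.3]
finger_gap: 0.361
tcp_pos: [0.5491, 0.2726, 0.1283]
force: [0.1, 0.7, -5.8]
finger_gap: 0.359
tcp_pos: [0.5491, 0.2726, 0.1283]
force: [-0.8, -0.4, -6.7]
finger_gap: 0.358
[-1.95497174e-03 -4.90640974e+01 -1.56203520e+01  7.31026987e-03
  8.90822383e-03  1.07225000e-05]
```

View pics/sc1.png

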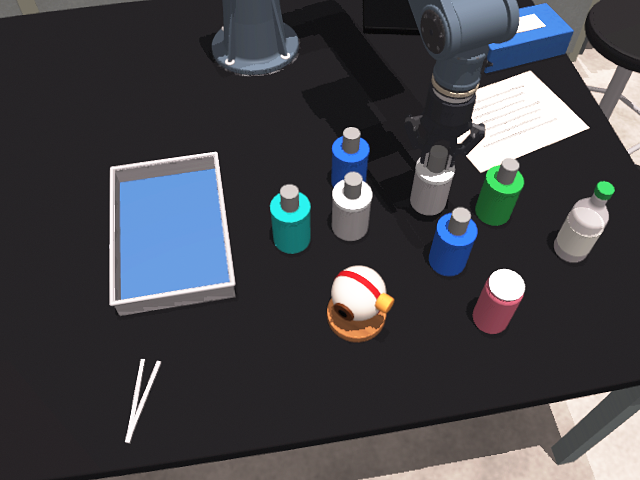

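The scene view shows can B hanging clear in the gripper near (432,180), with everything else undisturbed. The load is about 6.2 N, or roughly 0.63 kg, which is well above the 2.2 N of an empty canister. B is the full one, so I carry it high over its neighbours to the pan.

```bash
python3 -m jog '[[[0,-0.5,0],0],[[0,-1.5,0],0],[[0,-3.2,0],0],[[0,-5.2,0],0],[[0,-7.2,0],0],[[0,-9.2,0],0],[[0,-11.2,0],0],[[0,-13.2,0],0],[[0,-15,0],0],[[0,-16.2,0],0],[[0,-16.8,0],0],[[0,-17,0],0],[[0,-17,0],0],[[0,-17,0],0]]' && python3 -m jog '[[[0.1,0,-0.4],0],[[0.4,0,-1.4],0],[[1,0,-3.2],0],[[1.7,0,-5.6],0],[[2.6,0,-8.5],0],[[3.5,0,-11.5],0],[[4.5,0,-14.8],0],[[5.5,0,-18.1],0],[[6.5,0,-21.4],0],[[7.5,0,-24.8],0],[[8.5,0,-28.1],0],[[9.5,0,-31.4],0],[[10.5,0,-34.7],0],[[11.4,0,-37.6],0],[[12.2,0,-40.2],0],[[12.9,0,-42.6],0],[[13.4,0,-44.3],0],[[13.8,0,-45.5],0],[[14,0,-46.1],0],[[14,0,-46.2],0]]' && python3 -m jog '[[[0,0,0],0],[[0,0,0],0],[[0,0,0],0],[[0,0,0],0]]'; python3 -c "
from h import *
snap('scene','sc2');print(manip.sense()['q'].round(3))"
```

```text
t: 5.87
tcp_pos: [0.5483, 0.2723, 0.2975]
tool_rot: [0.698, -0.115, 0.114, -0.697]
force: [0.1, 0.0, -6.9]
finger_gap: 0.359
t: 7.53
tcp_pos: [0.5336, -0.2112, 0.2979]
tool_rot: [0.698, -0.115, 0.115, -0.698]
force: [0.3, -0.2, -6.7]
finger_gap: 0.36
t: 7.87
tcp_pos: [0.5339, -0.2088, 0.2984]
tool_rot: [-0.698, 0.114, -0.114, 0.698]
force: [0.2, 0.2, -6.6]
finger_gap: 0.365
[-0.568  0.386  1.482  0.     1.274 -1.814]
```

View pics/sc2.png

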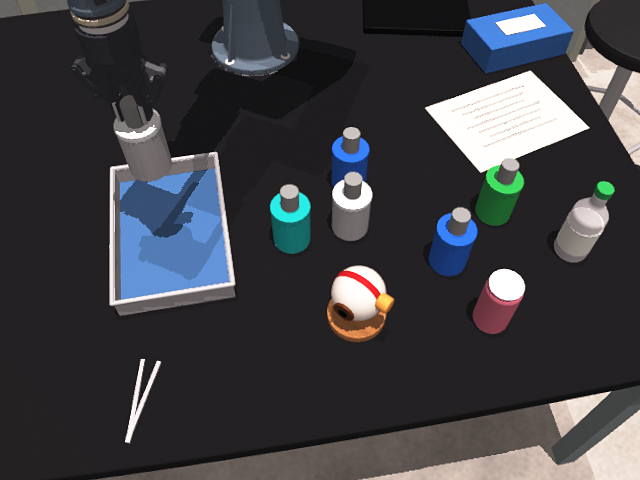

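The scene view shows can B upright in the grip above the pan at about (142,150), with nothing else moved. Next I lower it.

```bash
python3 -m jog '[[[0,0.4,0],0],[[0,1.3,0],0],[[0,2.7,0],0],[[0,4.5,0],0],[[0,6.3,0],0],[[0,8.1,0],0],[[0,9.9,0],0],[[0,11.7,0],0],[[0,13.3,0],0],[[0,14.6,0],0],[[0,15.6,0],0],[[0,16.2,0],0],[[0,16.5,0],0],[[0,16.7,0],0],[[0,16.8,0],0],[[0,16.9,0],0],[[0,17,0],0],[[0,17,0],0],[[0,17,0],0],[[0,17,0],0]]' && python3 -m jog '[[[0,0.1,0],0],[[0,0.2,0],0],[[0,0.3,0],0],[[0,0.4,0],0],[[0,0.5,0],0],[[0,0.6,0],0],[[0,0.7,0],0],[[0,0.8,0],0],[[0,0.9,0],0],[[0,1,0],0],[[0,1,0],0],[[0,1,0],0],[[0,1,0],0]]'
```

```text
t: 9.58
tcp_pos: [0.534, -0.21, 0.1286]
tool_rot: [0.698, -0.114, 0.115, -0.698]
force: [-0.3, -0.2, -6.0]
finger_gap: 0.363
t: 10.67
tcp_pos: [0.5339, -0.21, 0.1183]
tool_rot: [0.698, -0.115, 0.115, -0.698]
force: [1.1, -0.1, -6.5]
finger_gap: 0.362
```

```bash
for i in 1 2 3 4; do python3 -m jog '[[[0,0.05,0],0],[[0,0.1,0],0],[[0,0.15,0],0],[[0,0.15,0],0],[[0,0.15,0],0]]' | grep -E 'pos|force'; done
```

```text
tcp_pos: [0.5338, -0.2099, 0.1168]
force: [-0.9, 0.0, -7.1]
tcp_pos: [0.5338, -0.2099, 0.1153]
force: [0.2, 0.1, -6.7]
tcp_pos: [0.534, -0.21, 0.1143]
force: [-1.1, 0.7, -2.9]
tcp_pos: [0.5342, -0.21, 0.1142]
force: [-2.0, 1.8, 9.1]
```

Contact came at TCP z = 0.114, as predicted. I ease off slightly, open and retreat.

```bash
python3 -m jog '[[[0,-0.1,0],0],[[0,-0.1,0],0],[[0,-0.1,0],0],[[0,-0.1,0],0]]' && python3 -m jog '[[[0,0,0],0],[[0,0,0],0],[[0,0,0],0],[[0,0,0],0],[[0,0,0],0],[[0,0,0],0],[[0,0,0],0],[[0,0,0],0]]' 7 && python3 -m jog '[[[0,-0.5,0],0],[[0,-1.5,0],0],[[0,-3,0],0],[[0,-5,0],0],[[0,-7,0],0],[[0,-9,0],0],[[0,-11,0],0],[[0,-13,0],0],[[0,-14,0],0],[[0,-14.5,0],0],[[0,-15,0],0],[[0,-15,0],0],[[0,-15,0],0],[[0,-15,0],0]]'; python3 -c "
from h import *
snap('top','top3');snap('scene','sc3')
a=cv2.imread('pics/top3.png');b=cv2.imread('pics/sc3.png');cv2.imwrite('pics/both3.png',cv2.resize(np.vstack([a,b]),None,fx=.62,fy=.62,interpolation=cv2.INTER_AREA))"
```

```text
t: 12.67
tcp_pos: [0.5342, -0.21, 0.1142]
tool_rot: [0.698, -0.114, 0.115, -0.698]
force: [-0.6, 1.6, 6.7]
finger_gap: 0.362
t: 13.33
tcp_pos: [0.5339, -0.21, 0.1133]
tool_rot: [0.698, -0.115, 0.115, -0.698]
force: [-0.4, 0.3, -0.0]
finger_gap: 0.823
t: 14.5
tcp_pos: [0.5333, -0.2096, 0.2621]
tool_rot: [-0.697, 0.116, -0.114, 0.698]
force: [-0.2, 0.9, -0.1]
finger_gap: 0.82
```

View pics/both3.png

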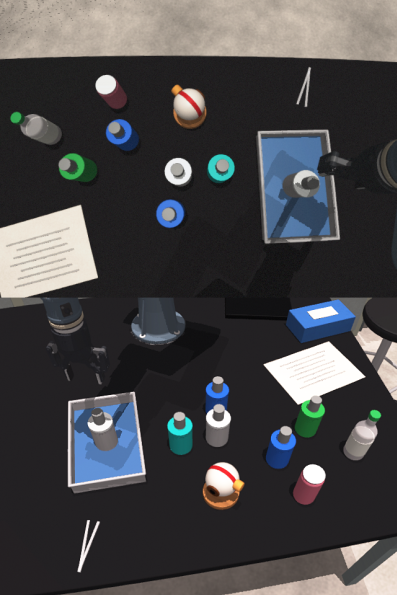

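The picture shows can B upright in the middle of the pan, with its grip at about (305,183) in the top half and (98,415) in the lower half. Can A and the eye model have not moved, and the gripper is clear.

```bash
python3 -c "
from station import workorder
print(workorder.sign_off())"
```

```text
the job is handed in; nothing more can be done
None
```

The heavier canister is standing upright near the centre of the dissecting pan, and I have handed the job in; the sign-off reports no verdict.

- **Which one is full:** I lifted the white-lid canister farther to the robot's left (which I called B). It pulled about 6.2 N, roughly 0.63 kg, where an empty one would pull 2.2 N. I did not weigh the other canister, because that reading left no doubt.
- **Placing it:** I carried it over its neighbours and lowered it until it touched the mat at the predicted height. It was pressed down with about 15 N at most, well under the 60 N limit. I then released it and raised the gripper clear.
- **Last checks:** The final pictures show it upright near the pan centre, at about (0.534, -0.210). The other canister and the eye model are standing where they were. The tool force was back to about zero and the clock read about 14.6 s, inside the 48 s limit. No check failed or disagreed.

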